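Rack the last guide pin nose first

TASK

Two guide pins are already racked and clipped down, their chamfered noses in the bores. Find the remaining guide pin on the bench, the one with a chamfered end (not the plain dowel that is square at both ends), lay it on the empty cradle of the rack and push its nose fully home in the bore, so that all three lie alike, then let go of it (no clip needed). Leave the dowel where it is.

Things in the scene. Friction and masses are not known exactly. Their poses are not given: they have to be found in the camera images.
- pin_mid (a point): Centre of the loose guide pin, 135 mm, aluminium, 0.2 kg, lying on the bench. Middle: square collar 40 long x 30 x 30 mm, resting on a flat (centre 15 mm up); grip it across the 30 mm from above. Either side round, 28 mm diameter. x axis along the pin to its nose: body to 30 mm from the centre, then an even chamfer over 40 mm to an 8 mm tip at 70 mm. The other end is square, at 65 mm.
- bore (a point): Centre of the mouth of the empty cradle's bore, fixed, one of three 90 mm apart (the others hold fixed pins). x level into the bore, z up. Bore 24 mm in diameter, 55 mm above the bench, through an upright plate 12 mm thick, 56 wide, top 25 mm above the axis. A nose stops with its tip about 32 mm in (pin centre at x = -38 mm) and goes in with a few N (12 N is plenty); a square end is too big and stops at the mouth. 
- rail (a point): Top of the empty cradle's rail, on its centre line, 84 mm before the bore's mouth; axes as the bore's. The rail is flat, 24 mm wide, runs from the bore plate 120 mm back (-x), its top 15 mm below the bore's axis, so a collar resting on it puts the pin on that axis. With the pin's centre over this point its tip is 14 mm short of the mouth. Beside the rail is room for fingers, down to 32 mm below its top.
- dowel_mid (a point): Centre of the plain dowel, a bystander lying on the bench near the guide pin: the same collar, the same 28 mm diameter, but square at both ends (65 mm and 70 mm from the centre). To be left alone.
Mind the look-alikes: they are no part of the job. What is shaped like the part that bears pin_mid but pink is not meant.

How it is judged:
By the outcome, as a careful person would: the job done as asked, in the order asked, and still so for the second after the job is handed in, with the robot touching nothing.
It also fails if it takes over 50 s, if anything falls off the work surface, if the arm or the gripper's body presses on something with over 40 N, if the wrist force passes 120 N, or if a joint passes its speed limit or range.

ROBOT

A 6-joint arm with a two-finger parallel gripper is mounted at the origin on the work surface. World frame = base frame: x ahead of the robot, y to its left, z up, the work surface at z = 0. Lengths are in m, angles in degrees, forces in N, time in s.
With the tool pointing down it reaches from about 0.375 to 0.9 m from the base axis. Payload 3.1 kg.
Tool frame: the origin (TCP) lies midway between the tips of the shut fingers; the grasp point (between the pads) lies bot.hold_point_z behind it (bot.hold_point_z is the distance from the TCP to the grasp point, in m); z points along the fingers, y is the direction in which the jaws open and shut (so a half turn about z gives the same grasp; the last joint's range is limited). The gripper opens to 87 mm and grips with 3 to 60 N. Pads are 19 mm wide; open, the fingers measure 117 mm over their backs; the gripper's body (75 mm by 190 mm) begins 51 mm behind the grasp point.
Start: joints at [61.793, 30.224, 82.088, -0, 67.689, -10.227], TCP at [0.193, 0.594, 0.223] pointing down, gripper open.
Joint ranges: [-176.69, 176.69], [-43.24, 126.21], [12.49, 139.97], [-82, 262], [0, 151.66], [-163.58, 163.58]. Speed limits (degrees/s): [159.86, 159.86, 180, 180, 180, 180].

INTERFACE

Orientations are given as a 3x3 rotation matrix whose columns are the frame's x, y, z axes.
In Python, from rig import bot, vision gives the robot as it stands.
- The arm moves only by the shell command python3 -m inch 'ROWS'. ROWS is JSON, a list of rows, each a list of 5 numbers: the finger opening in mm, from 0 to 87, then the shift along the tool's x, y, z in mm, then the turn about the tool's z in rad. In form: [[hand, dx, dy, dz, roll], ...]. A call has 1 to 8 rows; each row is the pose to reach, as a shift and turn from the pose measured when the call began, along the tool's axes at that moment; what a row does not reach only later rows make up. A row lasts 1/10 s, in which the tool goes at most 50 mm and 8.59 degrees, less where a joint would pass 70% of its speed; a pose out of reach is approached as far as the arm can. A call with a gripper value outside its range is refused whole. The fingers move at their own pace and stop on an object; the grip force is fixed at half the most. Time passes only in rows, so rows that repeat a pose let the fingers close. It gives the time, the measured TCP pose, the force and the opening at its end, in the units of the state.
- bot.read_state(): the state, without advancing time (a new reading comes with each control period).
- vision.capture(name): name is "side" or "top" or "wrist"; returns (picture, depth): 400x640x3 uint8, red, green, blue; 400x640 float32, m along the optical axis (not along the pixel's ray), 0 where there is no reading.
- vision.camera_model(name): a dict with "intrinsics" (3x3 intrinsics, pixels), "camera_from_world" (4x4, takes a point from world to camera coordinates). Camera axes: x right, y down, z forward; pixel columns grow to the right and rows downward; lengths in m; the calibration is good to about 2 mm. A picture is of the moment at which its call begins: read the wrist's pose just before it. camera_model takes no time and is no camera call; for the wrist camera it gives the pose at the moment of the call.
- bot.hand_in(): hands the job in, once; it reports no verdict.
The state is a dict: "time_s": time; "joint_positions": joint angles; "qvel": joint speeds; "tau": joint torques, N m; "position": TCP position; "tcp_rot": TCP orientation; "force": force on the tool from outside, world axes, zero at the start; "moment": the same for the moment, N m; "opening": opening from 0.0 (shut) to 1.0 (fully open).
Only numpy, scipy, OpenCV 4.12 (cv2) and the standard library are available. Lean on these libraries where they do the work, as an engineer would, in place of code of your own. Each camera call takes 0.05 s, during which the arm holds its last target. There are 200 camera calls.

## Working session

There is one attempt and no reset: what is moved stays moved. The work goes in short steps, Python scripts to look and compute and a shell command to move; the robot and the scene stay as the last step left them, time stands still between calls to the robot, and variables do not carry over. Pictures are saved under pics/ and viewed, about 8 in all and at most 12, crops included, and the job is handed in when it is done.

```bash
mkdir -p pics && ls && python3 - <<'E'
from rig import bot, vision
import cv2, numpy as np
s=bot.read_state(); print(s['time_s'],s['position'],s['tcp_rot'],bot.hold_point_z)
for n in ('top','side'):
    p,d=vision.capture(n); cv2.imwrite(f'pics/{n}0.png',p[:,:,::-1]); np.save(f'pics/{n}0.npy',d)
    m=vision.camera_model(n); print(n,m['intrinsics'],np.round(np.linalg.inv(m['camera_from_world']),3))
E
```

```text
pics
0.0 [0.19254477 0.59383913 0.22156858] [[-9.51174709e-01  3.08651342e-01 -1.01071590e-03]
 [ 3.08652770e-01  9.51172879e-01 -1.90331670e-03]
 [ 3.73904298e-04 -2.12234698e-03 -9.99997678e-01]] 0.0187
top [[450.11821506   0.         315.60492452]
 [  0.         450.11821506 200.22540779]
 [  0.           0.           1.        ]] [[-0.003 -0.993  0.118  0.4  ]
 [-1.     0.005  0.022 -0.025]
 [-0.022 -0.118 -0.993  1.024]
 [ 0.     0.     0.     1.   ]]
side [[506.25526423   0.         324.98455447]
 [  0.         506.25526423 196.49707455]
 [  0.           0.           1.        ]] [[ 0.868 -0.346  0.357  0.073]
 [-0.497 -0.613  0.614 -0.701]
 [ 0.007 -0.71  -0.704  0.883]
 [ 0.     0.     0.     1.   ]]
```

View pics/top0.png

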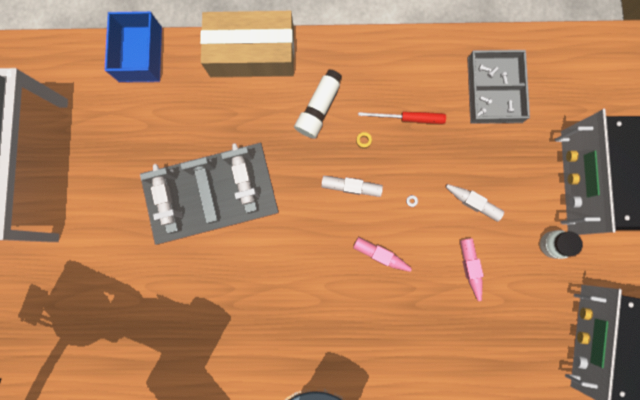

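View pics/side0.png

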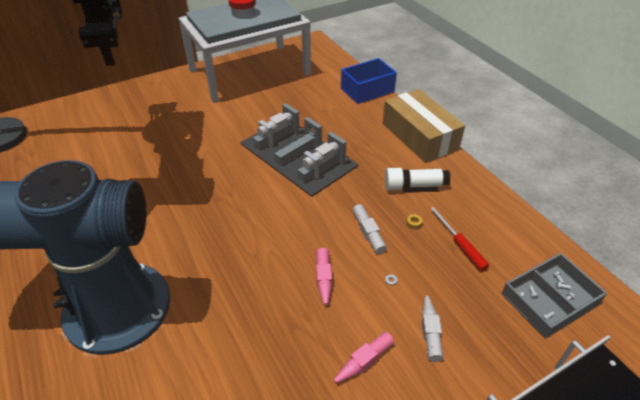

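Candidates: grey pin with taper at top (475,202), nose at (449,187); plain dowel (352,186); pink pins (383,256) and (473,268); racked pins (162,200) and (242,180). I choose (475,202). The empty cradle's rail is at (205,195), with its plate at (205,163).

```bash
cat > h.py <<'E'
from rig import bot, vision
import cv2, numpy as np
def cast(m,uv,z):
    T=np.linalg.inv(m['camera_from_world']); uv=np.atleast_2d(np.asarray(uv,float))
    r=np.c_[uv,np.ones(len(uv))]@np.linalg.inv(m['intrinsics']).T@T[:3,:3].T
    o=T[:3,3]; return o+r*((z-o[2])/r[:,2])[:,None]
def cloud(m,d):
    T=np.linalg.inv(m['camera_from_world']); v,u=np.indices(d.shape)
    r=np.stack([u,v,np.ones_like(u)],-1)@np.linalg.inv(m['intrinsics']).T
    return (r*d[...,None])@T[:3,:3].T+T[:3,3]
def proj(m,P):
    p=np.c_[np.atleast_2d(P),np.ones(len(np.atleast_2d(P)))]@m['camera_from_world'].T
    q=p[:,:3]@m['intrinsics'].T; return q[:,:2]/q[:,2:]
E
python3 - <<'E'
from h import *
m=vision.camera_model('top'); p=cv2.imread('pics/top0.png'); d=np.load('pics/top0.npy'); P=cloud(m,d)
hsv=cv2.cvtColor(p,cv2.COLOR_BGR2HSV)
mask=((hsv[...,1]<60)&(hsv[...,2]>120)).astype(np.uint8)
for name,(u0,v0,u1,v1) in dict(pin=(440,175,512,228),dowel=(315,165,390,205)).items():
    c=np.zeros_like(mask); c[v0:v1,u0:u1]=mask[v0:v1,u0:u1]
    k=max(cv2.findContours(c,cv2.RETR_EXTERNAL,cv2.CHAIN_APPROX_NONE)[0],key=cv2.contourArea)
    b=cv2.boxPoints(cv2.minAreaRect(k)); W=cast(m,b,0.015)
    print(name,np.round(W[:,:2],4).tolist(),np.linalg.norm(np.diff(W,axis=0),axis=1))
    vv,uu=np.nonzero(c); X=cast(m,np.c_[uu,vv],.015)[:,:2]; ce=X.mean(0)
    a=np.linalg.svd(X-ce,full_matrices=False)[2][0]; s=(X-ce)@a
    print(ce,a,np.degrees(np.arctan2(a[1],a[0])),s.min(),s.max(),'ends',ce+a*s.min(),ce+a*s.max())
# rack heights
R=P[130:250,130:285]; z=R[...,2]; print('rack rail z',P[195,205],'plate',P[162,203])
for lo,hi,l in ((.065,.095,'plates'),(.03,.05,'rail')):
    q=((P[...,2]>lo)&(P[...,2]<hi)&(d>0)).astype(np.uint8); q[:,:135]=0;q[:,290:]=0;q[:130]=0;q[250:]=0
    n,L,st,ce=cv2.connectedComponentsWithStats(q)
    for i in range(1,n):
        if st[i,4]>25: print(l,st[i],P[L==i].mean(0).round(4))
a=cv2.resize(p[165:235,430:520],None,fx=6,fy=6,interpolation=cv2.INTER_CUBIC)
b=cv2.resize(p[135:250,135:285],None,fx=3.65,fy=3.65,interpolation=cv2.INTER_CUBIC)[:420]
b=cv2.resize(b,(250*2-244+0,196)) if 0 else b
cv2.imwrite('pics/c1.png',cv2.resize(np.vstack([cv2.copyMakeBorder(a,0,0,0,max(0,b.shape[1]-a.shape[1]),0),cv2.copyMakeBorder(b,0,0,0,max(0,a.shape[1]-b.shape[1]),0)]),None,fx=.7,fy=.7))
print(proj(m,[[.193,.594,.22]]))
E
```

```text
pin [[0.5386, -0.2895], [0.5689, -0.3077], [0.4969, -0.4272], [0.4671, -0.4088]] [0.03535026 0.13953942 0.03496675]
[ 0.51432313 -0.36280891] [-0.50956582 -0.86043168] -120.6349136545983 -0.07535218739390731 0.06400015643387888 ends [ 0.55272003 -0.2979735 ] [ 0.48171083 -0.41787667]
dowel [[0.5477, -0.0147], [0.5805, -0.0194], [0.56, -0.1545], [0.5274, -0.1492]] [0.03310948 0.13660631 0.03293718]
[ 0.55309451 -0.08458667] [-0.16632078 -0.9860717 ] -99.57397005174164 -0.06853422341273085 0.06796146737029983 ends [ 0.56449318 -0.01700701] [ 0.54179111 -0.15160155]
rack rail z [0.53042149 0.24224053 0.03796276] plate [0.59705455 0.23801425 0.07648606]
plates [221 148  34  56 729] [0.5726 0.1592 0.0715]
plates [181 158  27  13 192] [0.593  0.2564 0.0777]
plates [140 168  34  56 738] [0.5286 0.3332 0.0714]
rail [187 161  31  62 693] [0.5353 0.2418 0.0394]
rail [163 171  11  39  88] [0.5476 0.3222 0.0407]
rail [244 196  13  17 107] [0.5036 0.141  0.0397]
rail [164 211  16  23 142] [0.4644 0.3128 0.039 ]
[[-27.76700196 373.97399527]]
```

View pics/c1.png

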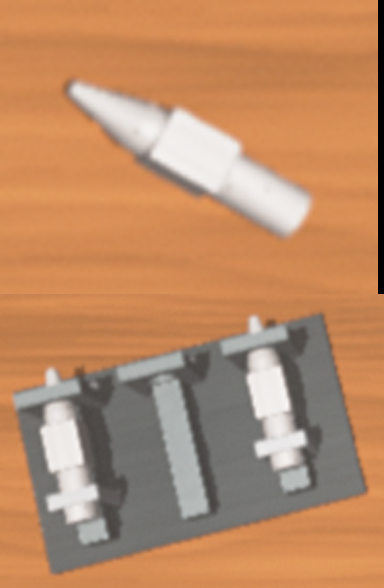

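The crop confirms the grey pin: its chamfered nose is at upper left (top image about (447,186), world heading about 59°) and the other end is square. The empty cradle is the middle one. I'll move to a look-out over the rack on the way to the pin.

```bash
python3 -m inch '[[87,-48,-34,-10,0.11],[87,-95,-68,-20,0.22],[87,-142,-101,-30,0.33],[87,-190,-135,-40,0.45],[87,-237,-169,-50,0.56],[87,-284,-202,-60,0.67],[87,-332,-236,-70,0.78],[87,-379,-270,-78,0.9]]' && python3 - <<'E'
from h import *
m=vision.camera_model('wrist'); s=bot.read_state(); print(s['position'],s['tcp_rot'].round(3) if hasattr(s['tcp_rot'],'round') else s['tcp_rot'],s['joint_positions'])
p,d=vision.capture('wrist'); cv2.imwrite('pics/w1.png',p[:,:,::-1]); np.save('pics/w1.npy',d)
np.savez('pics/w1m.npz',**m); print(np.linalg.inv(m['camera_from_world']).round(3)); print(m['intrinsics'][0])
E
```

```text
time_s: 0.9
position: [0.4282, 0.2757, 0.2891]
tcp_rot: [[-0.345, 0.939, -0.001], [0.939, 0.345, -0.002], [-0.001, -0.002, -1.0]]
force: [2.0, 0.8, -0.2]
opening: 1.001
[0.428202   0.27565586 0.28914136] [[-0.345  0.939 -0.001]
 [ 0.939  0.345 -0.002]
 [-0.001 -0.002 -1.   ]] [ 2.02240636e+01  1.67650631e+01  9.34819703e+01 -7.29358070e-02
  6.98510824e+01  6.50856517e-02]
[[ 0.938  0.332  0.095  0.402]
 [ 0.346 -0.9   -0.267  0.349]
 [-0.003  0.283 -0.959  0.451]
 [ 0.     0.     0.     1.   ]]
[321.48930583   0.         322.24017775]
```

View pics/w1.png

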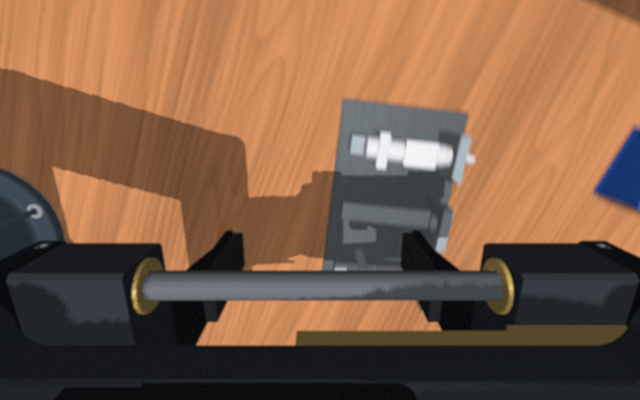

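The wrist view shows the left racked pin at (410,150), the empty rail running (345,212)–(435,220), and its plate at (443,225). I'll fit the rail and plate from both depth images.

```bash
python3 - <<'E'
from h import *
for n in ('top0','w1'):
    m=vision.camera_model('top') if n=='top0' else dict(np.load('pics/w1m.npz'))
    d=np.load(f'pics/{n}.npy'); P=cloud(m,d); X=P[d>0]
    near=(abs(X[:,0]-.535)<.09)&(abs(X[:,1]-.243)<.035)
    for l,lo,hi in (('rail',.034,.046),('plate',.072,.09)):
        Q=X[near&(X[:,2]>lo)&(X[:,2]<hi)]
        if len(Q)<10: print(n,l,len(Q)); continue
        r=cv2.minAreaRect((Q[:,:2]*1000).astype(np.float32)); print(n,l,len(Q),r,np.median(Q[:,2]))
# neighbouring plates: all plates' top
d=np.load('pics/top0.npy'); m=vision.camera_model('top'); P=cloud(m,d); X=P[d>0]
Q=X[(X[:,2]>.074)&(X[:,2]<.09)&(X[:,0]>.5)&(X[:,0]<.67)&(X[:,1]>.1)&(X[:,1]<.4)]
_,lab,cc=cv2.kmeans(Q[:,:2].astype(np.float32),3,None,(3,50,1e-6),5,cv2.KMEANS_PP_CENTERS); print(cc,np.bincount(lab.ravel()))
# colour rail edges
p=cv2.imread('pics/top0.png'); print(p[195,190:222].tolist())
E
```

```text
top0 rail 648 ((536.7822265625, 234.2525634765625), (128.23614501953125, 50.97045135498047), 19.54315185546875) 0.03949097085920211
top0 plate 153 ((594.511474609375, 254.9033966064453), (13.393563270568848, 50.186187744140625), 14.395952224731445) 0.07899062065925344
w1 rail 1729 ((537.3704223632812, 236.80926513671875), (129.0924072265625, 48.249691009521484), 18.55638885498047) 0.039625434579258156
w1 plate 430 ((595.547607421875, 255.43319702148438), (13.48530387878418, 48.76422119140625), 15.185872077941895) 0.07937766285951356
[[0.5711108  0.34424156]
 [0.6121523  0.16951197]
 [0.59345984 0.25728366]] [162 168 162]
[[109, 111, 110], [108, 110, 110], [108, 111, 110], [109, 110, 111], [109, 110, 111], [109, 113, 113], [110, 111, 112], [108, 110, 111], [109, 113, 113], [126, 128, 128], [170, 172, 168], [180, 181, 177], [178, 179, 176], [179, 179, 176], [178, 178, 174], [178, 180, 175], [178, 180, 176], [180, 181, 176], [180, 181, 176], [182, 183, 178], [174, 175, 170], [117, 118, 116], [74, 77, 79], [70, 73, 74], [72, 76, 77], [79, 81, 84], [96, 98, 99], [108, 110, 111], [113, 115, 115], [113, 115, 114], [113, 116, 115], [114, 117, 116]]
```

```bash
python3 - <<'E'
from h import *
m=vision.camera_model('top'); p=cv2.imread('pics/top0.png'); g=p.min(2)
d=np.load('pics/top0.npy'); P=cloud(m,d)
q=((g>145)&(P[...,2]<.05)).astype(np.uint8); q[:,:183]=0;q[:,222:]=0;q[:167]=0;q[226:]=0
n,L,st,ce=cv2.connectedComponentsWithStats(q); i=1+st[1:,4].argmax(); print(st[i])
v,u=np.nonzero(L==i); W=cast(m,np.c_[u,v],.04)[:,:2]
print('top',cv2.minAreaRect((W*1000).astype(np.float32)))
m=dict(np.load('pics/w1m.npz')); d=np.load('pics/w1.npy'); P=cloud(m,d); c=np.array([.535,.2425]); a=np.array([np.cos(np.radians(13.3)),np.sin(np.radians(13.3))]); nn=np.array([-a[1],a[0]])
r=P[...,:2]-c; k=(abs(r@a)<.05)&(abs(r@nn)<.02)&(abs(P[...,2]-.04)<.006)&(d>0)
X=P[k]; print('w1',cv2.minAreaRect((X[:,:2]*1000).astype(np.float32)),X.mean(0))
for s in np.arange(-.04,.05,.02):
    t=(X[:,:2]-c); b=abs(t@a-s)<.005; e=(t@nn)[b]; print(s,e.min(),e.max())
E
```

```text
[195 167  21  56 565]
top ((533.299560546875, 242.37405395507812), (125.78256225585938, 23.01058578491211), 14.286994934082031)
w1 ((534.5399780273438, 244.03225708007812), (99.90498352050781, 24.485506057739258), 14.228738784790039) [0.53441307 0.24481456 0.03941615]
-0.04 -0.011141812505146165 0.013057398748906044
-0.02 -0.011041671676191864 0.013349675636418253
0.0 -0.010637950709753501 0.013551462423102538
0.019999999999999997 -0.010114459474775793 0.014238072375292534
0.04 -0.009491450751536207 0.01441533293454358
```

```bash
python3 -m inch '[[87,-44,-12,6,0.06],[87,-88,-24,12,0.12],[87,-131,-36,18,0.18],[87,-175,-48,24,0.24],[87,-219,-60,30,0.3],[87,-263,-72,36,0.36],[87,-306,-85,42,0.42],[87,-350,-97,47,0.47]]'
```

```text
time_s: 1.75
position: [0.4607, -0.0937, 0.2454]
tcp_rot: [[0.128, 0.992, 0.006], [0.992, -0.128, -0.006], [-0.005, 0.006, -1.0]]
force: [1.1, 0.5, 0.7]
opening: 1.002
```

```bash
python3 -m inch '[[87,-45,9,6,0.06],[87,-90,18,13,0.12],[87,-135,28,20,0.18],[87,-180,37,26,0.24],[87,-225,46,32,0.3],[87,-270,56,39,0.36],[87,-312,64,45,0.405],[87,-312,64,45,0.405]]' && python3 - <<'E'
from h import *
m=vision.camera_model('wrist'); p,d=vision.capture('wrist'); p=p[:,:,::-1].copy(); cv2.imwrite('pics/w2.png',p); np.save('pics/w2.npy',d); np.savez('pics/w2m.npz',**m)
s=bot.read_state(); pos=s['position'];R=np.array(s['tcp_rot']); print(pos,R.round(3).tolist())
P=cloud(m,d); near=(np.linalg.norm(P[...,:2]-[.516,-.36],axis=2)<.1)&(d>0)
hsv=cv2.cvtColor(p,cv2.COLOR_BGR2HSV); k=near&(P[...,2]>.008)&(P[...,2]<.04)
X=P[k]; ce=X[:,:2].mean(0); a=np.linalg.svd(X[:,:2]-ce,full_matrices=False)[2][0]; a=a*np.sign(a[1]); t=(X[:,:2]-ce)@a
print(k.sum(),ce,a,np.degrees(np.arctan2(a[1],a[0])),t.min(),t.max(),X[:,2].max())
T=X[X[:,2]>.0275]; print('collar top',len(T),cv2.minAreaRect((T[:,:2]*1000).astype(np.float32)))
n=np.array([-a[1],a[0]])
for q in np.arange(-.07,.075,.01):
    b=abs(t-q)<.005; e=((X[b,:2]-ce)@n)
    if len(e): print(round(q,2),e.min().round(4),e.max().round(4),X[b,2].max().round(4))
E
```

```text
time_s: 2.55
position: [0.4842, -0.4174, 0.2008]
tcp_rot: [[0.513, 0.859, 0.006], [0.859, -0.513, -0.009], [-0.004, 0.01, -1.0]]
force: [0.1, 1.1, 0.5]
opening: 1.0
[ 0.48389775 -0.41389916  0.20085745] [[0.511, 0.86, 0.005], [0.86, -0.511, -0.005], [-0.002, 0.007, -1.0]]
3814 [ 0.50557256 -0.35531996] [0.86119722 0.50827093] 30.54872606527532 -0.0746851092955027 0.07186517694650126 0.032045573004912786
collar top 1931 ((481.138671875, -370.30938720703125), (121.95198059082031, 90.98735046386719), 3.876908779144287)
-0.07 0.0448 0.0589 0.0295
-0.06 0.0425 0.0682 0.0308
-0.05 -0.0428 0.0696 0.0293
-0.04 -0.0495 -0.0154 0.0306
-0.03 -0.0457 -0.0104 0.0301
-0.02 -0.0403 -0.0055 0.0301
-0.01 -0.0346 0.0019 0.0315
0.0 -0.0292 0.0073 0.032
0.01 -0.0252 0.0126 0.0317
0.02 -0.02 0.0172 0.032
0.03 -0.0144 0.0205 0.0316
0.04 -0.0082 0.0233 0.0297
0.05 0.0 0.0261 0.0277
0.06 0.009 0.0286 0.0245
0.07 0.0177 0.0293 0.0211
```

View pics/w2.png

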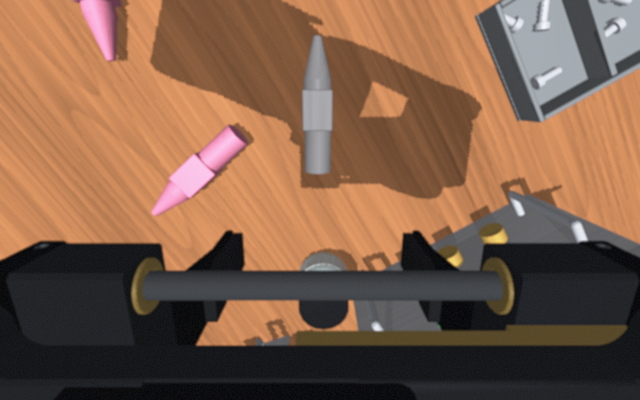

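Shows the chosen pin upright at (317,35)–(317,172) with its tapered nose at the top, collar at (317,110), a pink pin at (200,165), which is clear of the fingers.

```bash
python3 - <<'E'
from h import *
m=dict(np.load('pics/w2m.npz')); d=np.load('pics/w2.npy'); p=cv2.imread('pics/w2.png'); P=cloud(m,d)
k=((P[...,2]>.006)&(d>0)).astype(np.uint8); k[:,:285]=0;k[:,350:]=0;k[185:]=0
n,L=cv2.connectedComponents(k); X=P[L==L[110,317]]; 
q=X[X[:,2]>.027][:,:2]; ce=X[:,:2].mean(0); a=np.linalg.svd(X[:,:2]-ce,full_matrices=False)[2][0]; a*=np.sign(a[1]); nn=np.array([-a[1],a[0]])
t=(X[:,:2]-ce)@a; print(len(X),ce,np.degrees(np.arctan2(a[1],a[0])),t.min(),t.max())
for s in np.arange(-.06,.08,.008):
    b=abs(t-s)<.004; e=(X[b,:2]-ce)@nn
    if len(e): print(round(s,3),np.percentile(e,[1,99]).round(4),X[b,2].max().round(4))
tail=ce+a*(t.min()+.065); tip=ce+a*(t.max()-.07); print(tail,tip)
s=bot.read_state(); R=np.array(s['tcp_rot']); c=(tail+tip)/2; print('tool shift',R.T@(np.r_[c,.013]-s['position']))
E
```

```text
3360 [ 0.51619278 -0.35769408] 59.190097551761404 -0.06428823600736057 0.07087877071915669
-0.06 [-0.0133  0.0128] 0.0306
-0.052 [-0.0132  0.0127] 0.0304
-0.044 [-0.0132  0.0138] 0.0301
-0.036 [-0.0131  0.0136] 0.0301
-0.028 [-0.013   0.0135] 0.0301
-0.02 [-0.0145  0.0139] 0.031
-0.012 [-0.0146  0.0148] 0.032
-0.004 [-0.0145  0.0147] 0.0316
0.004 [-0.0145  0.0145] 0.032
0.012 [-0.0144  0.0144] 0.0316
0.02 [-0.0143  0.0143] 0.0316
0.028 [-0.0137  0.0136] 0.0301
0.036 [-0.0124  0.0123] 0.0292
0.044 [-0.0105  0.0104] 0.0277
0.052 [-0.0085  0.0084] 0.0259
0.06 [-0.0065  0.0063] 0.0228
0.068 [-0.0046  0.0053] 0.0211
[ 0.51655734 -0.35708276] [ 0.51664288 -0.35693932]
tool shift [ 0.06595263 -0.00219553  0.18772734]
```

```bash
python3 -m inch '[[60,33,-1,30,0],[60,66,-2,60,0],[60,66,-2,100,0],[60,66,-2,130,0],[60,66,-2,155,0],[60,66,-2,175,0],[60,66,-2,188,0],[60,66,-2,188,0]]'
```

```text
time_s: 3.4
position: [0.5157, -0.3548, 0.0111]
tcp_rot: [[0.51, 0.86, 0.002], [0.86, -0.51, -0.002], [-0.001, 0.002, -1.0]]
force: [-1.2, 0.7, 0.2]
opening: 0.695
```

```bash
python3 -m inch '[[60,-1,1,4,0],[60,-1,1,4,0],[25,-1,1,4,0],[25,-1,1,4,0],[25,-1,1,4,0],[25,-1,1,4,0],[25,-1,1,4,0],[25,-1,1,4,0]]'
```

```text
time_s: 4.2
position: [0.5163, -0.3564, 0.0073]
tcp_rot: [[0.51, 0.86, 0.002], [0.86, -0.51, -0.002], [-0.001, 0.003, -1.0]]
force: [0.3, 0.8, 0.9]
opening: 0.341
```

```bash
python3 -m inch '[[10,0,0,0,0],[10,0,0,0,0],[10,0,0,-15,0],[10,0,0,-40,0],[10,0,0,-70,0],[10,0,0,-105,0],[10,0,0,-140,0],[10,0,0,-140,0]]'
```

```text
time_s: 5.0
position: [0.5187, -0.3585, 0.1534]
tcp_rot: [[0.51, 0.86, 0.01], [0.86, -0.51, -0.01], [-0.003, 0.014, -1.0]]
force: [1.7, -1.4, -1.5]
opening: 0.341
```

```bash
python3 -m inch '[[10,15,-10,0,0.03],[10,48,-30,0,0.08],[10,85,-54,0,0.14],[10,122,-77,0,0.2],[10,160,-101,0,0.26],[10,197,-124,0,0.32],[10,235,-148,0,0.38],[10,272,-172,0,0.44]]'
```

```text
time_s: 5.8
position: [0.508, -0.0348, 0.1494]
tcp_rot: [[0.829, 0.559, 0.008], [0.559, -0.829, -0.009], [0.002, 0.012, -1.0]]
force: [1.3, 0.2, -2.5]
opening: 0.342
```

```bash
python3 -m inch '[[10,21,-33,0,0.05],[10,43,-66,0,0.1],[10,64,-99,0,0.15],[10,85,-132,0,0.2],[10,106,-165,0,0.26],[10,127,-198,0,0.31],[10,140,-218,0,0.347],[10,146,-227,0,0.347]]' && python3 -m inch '[[10,0,0,0,0],[10,0,0,0,0]]' && python3 - <<'E'
from h import *
m=vision.camera_model('wrist'); p,d=vision.capture('wrist'); p=p[:,:,::-1].copy(); cv2.imwrite('pics/w3.png',p); np.save('pics/w3.npy',d); np.savez('pics/w3m.npz',**m)
s=bot.read_state(); R=np.array(s['tcp_rot']); print(s['position'],R.round(4).tolist(),np.degrees(np.arctan2(R[1,0],R[0,0])),s['joint_positions'])
X=cloud(m,d)[d>0]
for l,lo,hi in (('rail',.034,.046),('plate',.074,.09)):
    c=np.array([.535,.2435]) if l=='rail' else np.array([.594,.257])
    k=(abs(X[:,2]-(lo+hi)/2)<(hi-lo)/2)&(np.abs(X[:,:2]-c)<[.06,.035]).all(1)
    print(l,k.sum(),cv2.minAreaRect((X[k,:2]*1000).astype(np.float32)) if k.sum()>20 else '')
E
```

```text
time_s: 6.6
position: [0.5008, 0.237, 0.146]
tcp_rot: [[0.969, 0.246, 0.006], [0.246, -0.969, -0.009], [0.004, 0.011, -1.0]]
force: [-0.1, -0.2, -3.2]
opening: 0.345
time_s: 6.8
position: [0.5001, 0.2361, 0.1454]
tcp_rot: [[0.969, 0.247, 0.004], [0.247, -0.969, -0.011], [0.002, 0.011, -1.0]]
force: [0.1, -1.3, -3.0]
opening: 0.345
[0.50033754 0.23579061 0.14555253] [[0.9692, 0.2462, 0.0047], [0.2462, -0.9692, -0.0104], [0.002, 0.0112, -0.9999]] 14.252449174362551 [14.01809116 30.712866   96.72960626 -0.81092658 52.44540374 90.25992206]
rail 1285 ((568.61767578125, 255.1732177734375), (49.30995559692383, 43.16304397583008), 4.2590556144714355)
plate 1687 ((595.0753173828125, 258.4327087402344), (12.017736434936523, 56.108428955078125), 14.41429615020752)
```

View pics/w3.png

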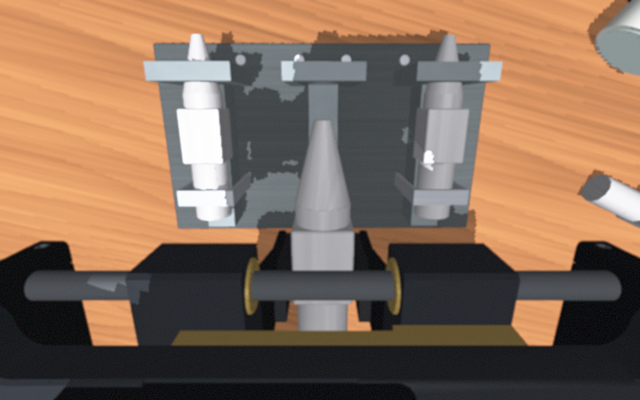

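Clear view: the held pin's nose tip is at (320,122), the empty rail is right behind it at (322,110), and the empty plate is at (322,70) between two racked pins at (205,130) and (443,130). I'll check the held pin's axis against the bore axis.

```bash
python3 - <<'E'
from h import *
m=dict(np.load('pics/w3m.npz')); d=np.load('pics/w3.npy'); P=cloud(m,d); s=bot.read_state(); R=np.array(s['tcp_rot']); t=s['position']
k=np.zeros(d.shape,bool); k[115:232,285:355]=1; X=P[k&(d>0)&(P[...,2]>.12)]
a=np.array([np.cos(np.radians(14.4)),np.sin(np.radians(14.4))]); n=np.array([-a[1],a[0]]); b=np.array([.5951,.2584])-.006*a
r=X[:,:2]-b; u=r@a; w=r@n; print('tip u',u.max(), 'mouth',b)
for q in np.arange(u.min()+.003,u.max(),.006):
    g=abs(u-q)<.003; print(round(q,3),np.percentile(w[g],[1,99]).round(4),np.percentile(w[g],[1,99]).mean().round(4),X[g,2].max().round(4))
# rail points, edges near plate
Y=P[(d>0)&(abs(P[...,2]-.04)<.004)]; u=(Y[:,:2]-b)@a; w=(Y[:,:2]-b)@n; g=(abs(w)<.016)&(u<-.004)&(u>-.07)
for q in (-.01,-.02,-.03,-.04): h=g&(abs(u-q)<.004); print('rail',q,np.percentile(w[h],[1,99]) if h.sum()>5 else h.sum(),np.median(Y[h,2]) if h.any() else '')
print('TCP u,w',(np.array(t[:2])-b)@a,(np.array(t[:2])-b)@n,t[2])
tgt=b-.089*a; print('shift',R.T@(np.r_[tgt,.048]-t))
E
```

```text
tip u -0.021751247926571644 mouth [0.5892885  0.25690786]
-0.078 [0.022 0.022] 0.022 0.1459
-0.072 [-0.0127  0.0165] 0.0019 0.1684
-0.066 [-0.0113  0.0156] 0.0021 0.1683
-0.06 [-0.0112  0.015 ] 0.0019 0.1682
-0.054 [-0.0097  0.0135] 0.0019 0.1667
-0.048 [-0.0083  0.0123] 0.002 0.1652
-0.042 [-0.0069  0.0108] 0.002 0.1634
-0.036 [-0.0055  0.0093] 0.0019 0.1624
-0.03 [-0.004   0.0078] 0.0019 0.161
-0.024 [-0.0026  0.0067] 0.002 0.1591
rail -0.01 [-0.01186593  0.01206396] 0.03977901065487091
rail -0.02 [-0.01120422  0.01137869] 0.03975439582117157
rail -0.03 [-0.01134552  0.01151567] 0.03976127448207123
rail -0.04 [-0.01147389  0.0116544 ] 0.039789103509545676
TCP u,w -0.09140804788270886 0.0016673953000164653 0.14555252540940625
shift [0.00222118 0.0005657  0.09756957]
```

```bash
python3 -m inch '[[10,1,0.5,10,0],[10,2,0.9,28,0],[10,2,0.9,48,0],[10,2,0.9,65,0],[10,2,0.9,78,0],[10,2,0.9,84,0],[10,2,0.9,84,0],[10,2,0.9,84,0]]' && cat > u.py <<'E'
from h import *
s=bot.read_state(); R=np.array(s['tcp_rot']); t=s['position']; a=np.array([np.cos(np.radians(14.4)),np.sin(np.radians(14.4))]); n=np.array([-a[1],a[0]]); b=np.array([.5893,.2569])
print('u,w,z',(t[:2]-b)@a,(t[:2]-b)@n,t[2],'ang',np.degrees(np.arctan2(R[1,0],R[0,0])),'tilt',R[2,:2],'F a,n,z',np.array(s['force'])[:2]@a,np.array(s['force'])[:2]@n,s['force'][2],s['opening'],s['time_s'])
E
python3 u.py
```

```text
time_s: 7.65
position: [0.5034, 0.2344, 0.0619]
tcp_rot: [[0.969, 0.246, 0.006], [0.246, -0.969, -0.01], [0.003, 0.011, -1.0]]
force: [0.2, 0.7, -2.6]
opening: 0.344
u,w,z -0.08876827218184091 -0.00041243727833556486 0.06189883149203197 ang 14.234839559435793 tilt [0.00287184 0.01126945] F a,n,z 0.373823079243786 0.5880212843939789 -2.555925588205051 0.344018829404067 7.65
```

```bash
python3 -m inch '[[10,0,0,4,0],[10,0,0,8,0],[10,0,0,11,0],[10,0,0,13,0],[10,0,0,14,0],[10,0,0,14,0]]' && python3 u.py
```

```text
time_s: 8.25
position: [0.5034, 0.2342, 0.0477]
tcp_rot: [[0.969, 0.246, 0.005], [0.246, -0.969, -0.01], [0.003, 0.011, -1.0]]
force: [-0.2, 0.0, -2.4]
opening: 0.341
u,w,z -0.0888162631746993 -0.0005828731478977538 0.047737137931288594 ang 14.234720528080139 tilt [0.00260548 0.01128277] F a,n,z -0.17891266794696176 0.05740202027265657 -2.422230916831396 0.3413585890411295 8.25
```

```bash
python3 -m inch '[[10,0,0,0.5,0],[10,0,0,1,0],[10,0,0,1,0]]' && python3 u.py
```

```text
time_s: 8.55
position: [0.5036, 0.2343, 0.0474]
tcp_rot: [[0.969, 0.246, 0.006], [0.246, -0.969, -0.01], [0.003, 0.011, -1.0]]
force: [-2.0, -0.5, 4.5]
opening: 0.345
u,w,z -0.08866011787827667 -0.000538961257479035 0.04739873223977606 ang 14.235064107208572 tilt [0.00311085 0.01123885] F a,n,z -2.117355982580189 -0.018663505593156406 4.485311647438955 0.3448676195010131 8.55
```

Contact with the rail. Now slide the nose towards the bore.

```bash
python3 -m inch '[[10,4,0,-0.5,0],[10,10,0,-0.5,0],[10,16,0,-0.5,0],[10,22,0,-0.5,0],[10,28,0,-0.5,0],[10,33,0,-0.5,0],[10,36,0,-0.5,0],[10,36,0,-0.5,0]]' && python3 u.py
```

```text
time_s: 9.35
position: [0.539, 0.2433, 0.048]
tcp_rot: [[0.969, 0.246, 0.006], [0.246, -0.969, -0.01], [0.004, 0.011, -1.0]]
force: [-0.1, -0.1, -2.7]
opening: 0.344
u,w,z -0.05207571965608539 -0.0006909703192548053 0.04797358477729262 ang 14.235032209334504 tilt [0.00367649 0.01129092] F a,n,z -0.10102618037716353 -0.10052104671728233 -2.730388856056903 0.34352785983660106 9.35
```

```bash
python3 -m inch '[[10,3,-0.3,0.4,0],[10,6,-0.5,0.4,0],[10,9,-0.5,0.4,0],[10,11,-0.5,0.4,0],[10,11,-0.5,0.4,0]]' && python3 u.py
```

```text
time_s: 9.85
position: [0.5501, 0.2466, 0.0477]
tcp_rot: [[0.969, 0.246, 0.007], [0.246, -0.969, -0.01], [0.004, 0.011, -1.0]]
force: [-1.3, -0.9, -2.3]
opening: 0.346
u,w,z -0.04052884731316242 -0.00026001318443528765 0.04766618095638636 ang 14.230308716456985 tilt [0.00443473 0.0112671 ] F a,n,z -1.463160296635235 -0.5220755230352478 -2.3091591951280908 0.3460937536563612 9.85
```

```bash
python3 -m inch '[[10,1,0,0,0],[10,2,0,0,0],[10,2.5,0,0,0],[10,2.5,0,0,0]]' && python3 u.py
```

```text
time_s: 10.25
position: [0.552, 0.2472, 0.0475]
tcp_rot: [[0.969, 0.246, 0.006], [0.246, -0.969, -0.01], [0.003, 0.011, -1.0]]
force: [-0.9, 0.6, -2.6]
opening: 0.342
u,w,z -0.03848773586936912 -0.00011197950478681954 0.047518572277394006 ang 14.232994180170683 tilt [0.0034157  0.01108864] F a,n,z -0.7195231512080327 0.7768627246756468 -2.6251868214252374 0.3415466016054694 10.25
```

Not yet against the stop; continue by a little at a time.

```bash
python3 -m inch '[[10,0.7,0,0.2,0],[10,1.4,0,0.2,0],[10,1.4,0,0.2,0]]' && python3 u.py && python3 -m inch '[[10,0.7,0,0,0],[10,1.4,0,0,0],[10,1.4,0,0,0]]' && python3 u.py
```

```text
time_s: 10.55
position: [0.5529, 0.2475, 0.0474]
tcp_rot: [[0.969, 0.246, 0.005], [0.246, -0.969, -0.01], [0.002, 0.011, -1.0]]
force: [-2.8, -0.7, 0.9]
opening: 0.341
u,w,z -0.03763198467729839 -3.540484672705071e-06 0.04744320717289825 ang 14.238802470229865 tilt [0.00222592 0.01100174] F a,n,z -2.869931689009121 -0.031758958583553855 0.9250087212502731 0.3406715331977555 10.55
time_s: 10.85
position: [0.5534, 0.2479, 0.0474]
tcp_rot: [[0.969, 0.246, 0.003], [0.246, -0.969, -0.01], [0.001, 0.011, -1.0]]
force: [-3.9, 0.9, 0.9]
opening: 0.341
u,w,z -0.03697463161704624 0.00015082273603832746 0.04742915015458572 ang 14.2403193775711 tilt [0.00058839 0.01081256] F a,n,z -3.500053591586872 1.8643936550998808 0.9207116307767892 0.34102303341668094 10.85
```

```bash
python3 -m inch '[[10,1,0,0,0],[10,2,0,0,0],[10,2,0,0,0]]' && python3 u.py && python3 -m inch '[[10,1,0,0,0],[10,2,0,0,0],[10,2,0,0,0]]' && python3 u.py
```

```text
time_s: 11.15
position: [0.5539, 0.2481, 0.0474]
tcp_rot: [[0.969, 0.246, -0.0], [0.246, -0.969, -0.011], [-0.003, 0.011, -1.0]]
force: [-5.9, -0.9, 3.9]
opening: 0.342
u,w,z -0.036468125569773385 0.0002675092742029095 0.04741180730326214 ang 14.245246849399342 tilt [-0.00280968  0.0107745 ] F a,n,z -5.901174587682266 0.5511292400347111 3.8927934308599994 0.3423563640773266 11.15
time_s: 11.45
position: [0.554, 0.2481, 0.0474]
tcp_rot: [[0.969, 0.246, -0.004], [0.246, -0.969, -0.012], [-0.007, 0.011, -1.0]]
force: [-7.0, -0.5, 4.7]
opening: 0.344
u,w,z -0.036361459085983816 0.00027960660390770434 0.047445297786903914 ang 14.252787899051928 tilt [-0.00696688  0.01089816] F a,n,z -6.930086610579116 1.2792382093071226 4.670044132254279 0.34353209394799294 11.45
```

```bash
python3 -m inch '[[10,2,0,0,0],[10,4,0,0,0],[10,4,0,0,0]]' && python3 u.py && python3 - <<'E'
from h import *
m=vision.camera_model('wrist'); p,d=vision.capture('wrist'); p=p[:,:,::-1].copy(); cv2.imwrite('pics/w4.png',p)
E
```

```text
time_s: 11.75
position: [0.5542, 0.2482, 0.0475]
tcp_rot: [[0.969, 0.247, -0.012], [0.246, -0.969, -0.015], [-0.015, 0.011, -1.0]]
force: [-10.2, -2.4, 8.5]
opening: 0.34
u,w,z -0.03615649721749384 0.00031001200815777337 0.04754670798355902 ang 14.263980203011995 tilt [-0.01524992  0.01116189] F a,n,z -10.443708833101022 0.24581181591353538 8.469606462572132 0.3400601042654791 11.75
```

View pics/w4.png

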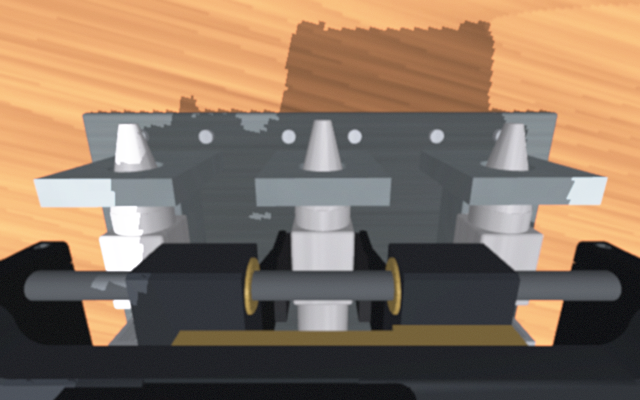

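The pin's nose is through the bore at (323,122), level with its neighbours' tips at (130,125) and (513,125). Pushed to 10 N, it no longer advances. Unload, release, retreat.

```bash
python3 -m inch '[[10,0,0,0,0],[10,0,0,0,0],[55,0,0,0,0],[55,0,0,0,0],[55,0,0,0,0],[55,0,0,0,0]]' && python3 u.py && python3 -m inch '[[55,0,0,-5,0],[55,0,0,-15,0],[55,0,0,-30,0],[55,0,0,-55,0],[55,0,0,-80,0],[55,-20,0,-100,0],[55,-45,0,-100,0],[55,-45,0,-100,0]]' && python3 - <<'E'
from h import *
m=vision.camera_model('wrist'); p,d=vision.capture('wrist'); p=p[:,:,::-1].copy(); cv2.imwrite('pics/w5.png',p)
P=cloud(m,d); a=np.array([np.cos(np.radians(14.4)),np.sin(np.radians(14.4))]); n=np.array([-a[1],a[0]]); b=np.array([.5893,.2569])
X=P[d>0]; u=(X[:,:2]-b)@a; w=(X[:,:2]-b)@n
for c in (-.09,0,.09):
    k=(abs(w-c)<.018)&(u>.014)&(u<.06)&(X[:,2]>.045)&(X[:,2]<.075)
    q=(abs(w-c)<.018)&(X[:,2]>.0685)&(X[:,2]<.074)&(u<-.005)&(u>-.07)
    print(c,'tip u',u[k].max(),'z',X[k,2].max(),w[k].mean()-c,'| collar top u',np.percentile(u[q],[2,98]),'z',np.median(X[q,2]),'w',np.percentile(w[q]-c,[2,98]))
E
```

```text
time_s: 12.4
position: [0.5552, 0.2483, 0.0477]
tcp_rot: [[0.969, 0.246, -0.01], [0.246, -0.969, -0.014], [-0.013, 0.011, -1.0]]
force: [-0.3, -0.8, -0.3]
opening: 0.592
u,w,z -0.03515672179951867 0.00011711502078295304 0.04768299507654977 ang 14.257338156411128 tilt [-0.0132622   0.01128796] F a,n,z -0.5272228909244695 -0.7100218405765149 -0.31927591148089435 0.5917031879454727 12.4
time_s: 13.2
position: [0.5096, 0.2383, 0.1502]
tcp_rot: [[0.969, 0.247, -0.012], [0.247, -0.969, -0.015], [-0.015, 0.011, -1.0]]
force: [-0.3, 0.6, -0.1]
opening: 0.626
-0.09 tip u 0.031886889594368036 z 0.06375454814097983 0.001736942778768208 | collar top u [-0.06325281 -0.010625  ] z 0.06976463535407557 w [-0.0137177   0.01480418]
0 tip u 0.03305218504899915 z 0.06479240137307923 0.00027420648004827157 | collar top u [-0.06265762 -0.00979801] z 0.06981960236773208 w [-0.01411952  0.01414083]
0.09 tip u 0.03215875169464553 z 0.06430521137696749 -0.0015062437438808363 | collar top u [-0.06417673 -0.01107037] z 0.06982253634005507 w [-0.01433905  0.01385979]
```

View pics/w5.png

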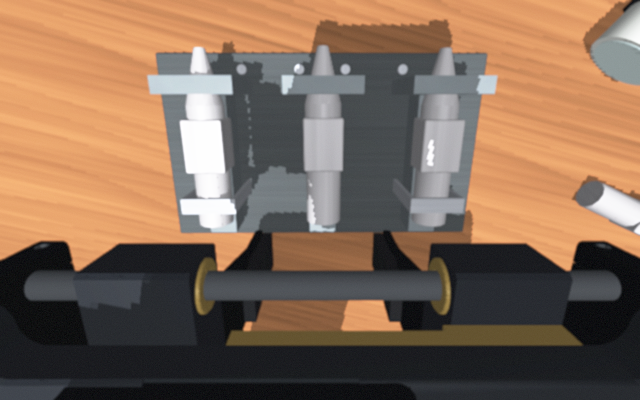

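All three pins lie alike: tips at (199,48), (322,46) and (446,49), and the collar tops are all at 69.8 mm. The gripper is clear, so I'll hand in.

```bash
python3 -c "
from rig import bot
print(bot.read_state()['time_s']); print(bot.hand_in())"
```

```text
13.25
the job is handed in; nothing more can be done
None
```

The grey chamfered pin is on the empty cradle with its nose fully home in the bore. I let go of it, moved the arm clear and handed the job in at 13.25 s; no verdict was reported.

- **Placing:** I gripped the pin by its collar, set it on the rail with the tip short of the bore, slid it in and pushed until it stopped. The push reached about 10 N along the bore, and the last steps moved it only 0.1–0.2 mm.
- **Last checks:** In the final wrist picture the tip is 33 mm past the mouth (its neighbours are at 32 mm). The collar top is at the same height as theirs (69.8 mm), and the pin sits within 0.3 mm of the bore axis.
- **Small disagreement:** The pin's tip reads about 1 mm further in than its neighbours' and than the stated 32 mm, which is within the 2 mm camera calibration.
- **Dowel and pink pins:** I did not touch them. I took no new top view at the end to confirm this.

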